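Snap the thick plug gauge into its spring-clip stand

TASK

Two double-ended plug gauges lie on the inspection bench. Pick up the thick one, lay it lengthwise over the spring clips of the grey stand and press it straight down until both clips snap around its handle and it sits fully home, then let go. Leave the slim gauge where it lies.

Things in the scene. Friction and masses are not known exactly. Their poses are not given: they have to be found in the camera images.
- plug_gauge: Thick plug gauge, the one to handle: lying bar 190 mm long, about 0.2 kg. Round aluminium handle 20 mm in diameter, 124 mm long; at each end a dark hexagonal collar (24 mm across flats, 8 mm thick, stops rolling), then a steel pin 14 mm in diameter, 25 mm long. Origin on its axis at mid-length, 12 mm above the bench as it lies. x runs along it; both ends are alike, either way round will do.
- slim_gauge: Slim plug gauge, a bystander of the same make: lying bar 160 mm long, handle 10 mm in diameter and 104 mm long, collars 14 mm across flats, end pins 6 mm in diameter. Origin on its axis at mid-length, 7 mm above the bench; x runs along it.
- clip_stand: Stand fixed to the bench: grey base plate 150 x 80 x 12 mm, carrying two upward-opening steel spring clips 42 mm either side of its middle along x, each 12 mm wide along x; the 72 mm between them is free for the gripper, down to the plate. Origin: centre of its underside, on the bench; x along the plate and the seated gauge, z up. Clip tips 62 mm above the bench.
- clip_seat (a point): Where the centre of the seated gauge belongs, 40 mm above the stand's origin, same axes. Each clip: two sprung fingers, 31 mm apart at the flared tips, narrowing to a 15 mm gap 7.5 mm above this point; a saddle 10 mm below it stops the handle. They guide a handle up to 8 mm off sideways; pressing in takes 10 to 20 N. Collars must stay outside the clips: at most 14 mm off along x.

How it is judged:
At the end, for the whole second after the job is handed in: The thick gauge is snapped into both clips, released and at rest: its centre within 16 mm of the seat along the clips' axis, 6 mm sideways and 4 mm in height, its axis within 0.08 rad of the seat's; the slim gauge is within 20 mm of where it started (x of plug_gauge in the frame of clip_seat between -0.016 and 0.016 m and y of plug_gauge in the frame of clip_seat between -0.006 and 0.006 m and z of plug_gauge in the frame of clip_seat between -0.004 and 0.004 m and angle between the x axis of plug_gauge and the x axis of clip_seat, either way round below 0.08 rad and linear speed of plug_gauge below 0.02 m/s and distance of slim_gauge from where it was at the start of the episode below 0.02 m); the robot touches nothing.
It fails at once if the slim gauge is moved by more than 20 mm (distance of slim_gauge from where it was at the start of the episode above 0.02 m).
It also fails if it takes over 48 s, if anything falls off the work surface, if the arm or the gripper's body presses on something with over 40 N, if the wrist force passes 120 N, or if a joint passes its speed limit or range.

ROBOT

A 7-joint arm with a two-finger parallel gripper is mounted at the origin on the work surface. World frame = base frame: x ahead of the robot, y to its left, z up, the work surface at z = 0. Lengths are in m, angles in rad, forces in N, time in s.
With the tool pointing down it reaches from about 0.425 to 0.875 m from the base axis. Payload 8.4 kg.
Tool frame: the origin (TCP) lies between the finger pads; the fingertips stand 8 mm ahead of it and the grasp point (between the pads) lies 11 mm behind it; z points along the fingers, y is the line along which they close (so a half turn about z gives the same grasp; the last joint's range is limited). The gripper opens to 85 mm and grips with 20 to 120 N. Pads are 22 mm wide; open, the fingers measure 114 mm over their backs; the gripper's body (76 mm by 85 mm) begins 54 mm behind the grasp point. The pads swing forward as they close: fully open they stand 13 mm farther back than shut.
Start: joints at [-1.278, 0.333, 0.04, 1.465, -0.013, 1.343, -0.059], TCP at [0.248, 0.601, 0.239] pointing down, gripper open.
Joint ranges: [-2.58, 2.58], [-0.38, 2.09], [-1.3, 1.39], [0.25, 2.4], [-1.5, 4.64], [0.08, 2.09], [-2.65, 2.65]. Speed limits (rad/s): [2.22, 2.22, 2.79, 2.79, 3.14, 3.14, 3.14].

INTERFACE

Orientations are given as [roll, pitch, yaw] about the fixed x, y, z axes, in that order (R = Rz(yaw) Ry(pitch) Rx(roll)).
In Python, from rig import observe, viewer, job gives the robot as it stands.
- The arm moves only by the shell command python3 -m inch 'ROWS'. ROWS is JSON, a list of rows, each an object with "travel": the shift along the tool's x, y, z in cm, a list of three; "turn": the turn, a rotation vector about the tool's x, y, z in degrees, a list of three; "grip": the closure, from 0 (fully open) to 1 (shut). A call has 1 to 20 rows; each row shifts and turns the commanded pose from where the row before left it, along the tool's axes as they then stand; what a row does not reach is not made up. A row lasts 1/12 s, in which the tool goes at most 41.7 mm and 7.16 degrees, less where a joint would pass 70% of its speed; a pose out of reach is approached as far as the arm can. A call is refused whole if a number of a shift passes 4.17 or a number of a turn 7.16, either way. A call with a gripper value outside its range is refused whole. The fingers move at their own pace and stop on an object; the grip force is fixed at half the most. Time passes only in rows, so rows that do not move let the fingers close. It gives the time, the measured TCP pose, the force, the opening and the grip force at its end, in the units of the state.
- observe(): the state, without advancing time (a new reading comes with each control period).
- viewer.capture(name): name is "scene" or "top"; returns a dict with "image" (480x640x3 uint8, red, green, blue), "z_map" (480x640 float32, m along the optical axis (not along the pixel's ray), 0 where there is no reading), "vertical_fov" (degrees; the focal length in pixels is half the picture's height over the tangent of half this angle, whatever the lens; pixels are square), "cx", "cy" (the principal point, pixels), "extrinsics" (4x4, takes a point from world to camera coordinates). Camera axes: x right, y down, z forward; pixel columns grow to the right and rows downward; lengths in m; the calibration is good to about 2 mm. A picture is of the moment at which its call begins.
- job.hand_in(): hands the job in; it is judged then, once.
The state is a dict: "t": time; "joint_positions": joint angles; "dq": joint speeds; "tau": joint torques, N m; "eef_pos": TCP position; "tcp_rot": TCP orientation; "contact_force": force on the tool from outside, world axes, zero at the start; "moment": the same for the moment, N m; "grip_width": finger opening in m; "gripper_force": force on a finger pad.
Only numpy, scipy, OpenCV 4.12 (cv2) and the standard library are available. Lean on these libraries where they do the work, as an engineer would, in place of code of your own. Each camera call takes 0.05 s, during which the arm holds its last target. There are 200 camera calls.

## Working session

There is one attempt and no reset: what is moved stays moved. The work goes in short steps, Python scripts to look and compute and a shell command to move; the robot and the scene stay as the last step left them, time stands still between calls to the robot, and variables do not carry over. Pictures are saved under pics/ and viewed, at most 10 in all, crops included, and the job is handed in when it is done.

```bash
mkdir -p pics; ls
cat > h.py <<'E'
import numpy as np,cv2
from rig import observe,viewer,job
def cap(n,f=None):
    c=viewer.capture(n)
    if f: cv2.imwrite('pics/'+f,c['image'][:,:,::-1])
    return c
def cloud(c):
    z=c['z_map'];h,w=z.shape;f=h/2/np.tan(np.radians(c['vertical_fov'])/2)
    u,v=np.meshgrid(np.arange(w),np.arange(h))
    P=np.stack([(u-c['cx'])/f*z,(v-c['cy'])/f*z,z],-1)
    E=c['extrinsics'];W=(P-E[:3,3])@E[:3,:3]
    W[z<=0]=np.nan
    return W
E
python3 - <<'E'
from h import *
for n in('top','scene'):
    c=cap(n,n+'0.png');np.savez(n+'0.npz',**c);print(n,c['extrinsics'].round(3).tolist(),c['vertical_fov'],c['cx'],c['cy'])
    W=cloud(c); print((W[...,2]>0.005).sum())
s=observe();print(s['eef_pos'],s['tcp_rot'],s['grip_width'],s['t'],s['contact_force'])
E
```

```text
pics
top [[-0.001, -1.0, 0.021, 0.007], [-0.987, -0.003, -0.161, 0.504], [0.161, -0.021, -0.987, 0.796], [0.0, 0.0, 0.0, 1.0]] 50.24156075410683 317.491472854392 241.04410635051582
14888
scene [[0.286, 0.958, 0.021, -0.166], [0.522, -0.137, -0.842, -0.219], [-0.804, 0.251, -0.539, 1.377], [0.0, 0.0, 0.0, 1.0]] 42.221475665958884 308.27861862937436 239.88420365339957
49171
[0.24808237 0.60036674 0.2385245 ] [-3.14015808e+00  7.48967484e-05  2.74972175e+00] 0.08534844582187033 0.1 [-0.89837845  0.13765978 -0.59166433]
```

View pics/top0.png

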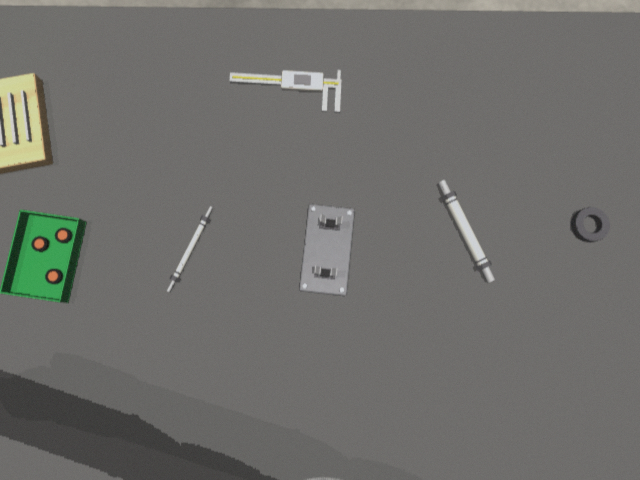

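View pics/scene0.png

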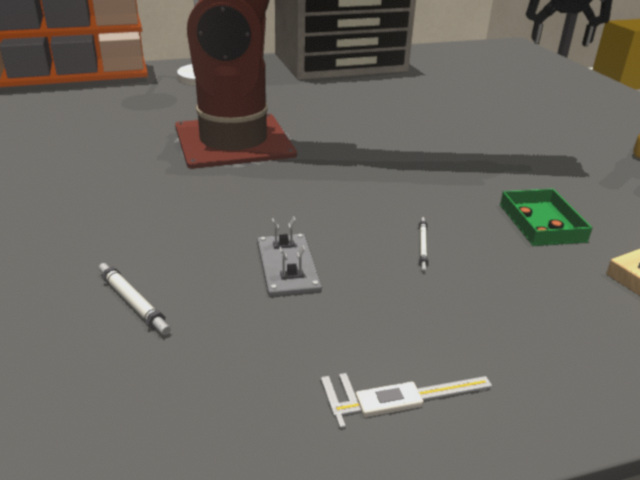

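The top view shows the thick gauge from (443,183) to (491,279), the stand centred at (328,250) and the slim gauge at (190,249). In the scene view the thick gauge runs from (103,268) to (166,328), and the stand is at (288,263).

Run:
```python
from h import *
C={n:dict(np.load(n+'0.npz')) for n in('top','scene')}
def K(c):
    f=240/np.tan(np.radians(float(c['vertical_fov']))/2);return np.array([[f,0,c['cx']],[0,f,c['cy']],[0,0,1.]])
Pm={n:K(c)@c['extrinsics'][:3] for n,c in C.items()}
def tri(a,b):
    X=cv2.triangulatePoints(Pm['top'],Pm['scene'],np.array(a,float),np.array(b,float));return (X[:3]/X[3]).ravel()
# gauge: ends
A=tri((443,184),(165,328));B=tri((491,279),(103,268));print('tri ends',A.round(4),B.round(4),((A+B)/2).round(4))
roi={'top':dict(g=(425,170,505,295),s=(295,198,360,300)),'scene':dict(g=(90,255,180,340),s=(250,215,325,300))}
for n,c in C.items():
    W=cloud(c)
    for k,(a,b,d,e) in roi[n].items():
        Q=W[b:e,a:d].reshape(-1,3);Q=Q[np.isfinite(Q).all(1)]
        bz=np.median(Q[Q[:,2]<0.006,2]) 
        Q=Q[Q[:,2]>bz+0.006]
        r=cv2.minAreaRect(Q[:,:2].astype(np.float32)*1000)
        box=cv2.boxPoints(r);e1=box[1]-box[0];e2=box[2]-box[1];L=e1 if np.hypot(*e1)>np.hypot(*e2) else e2
        print(n,k,'bench',bz.round(4),'ctr',np.round(r[0],1),'size',np.round(r[1],1),'yaw',np.degrees(np.arctan2(L[1],L[0])).round(1),'z pct',np.percentile(Q[:,2],[50,90,99]).round(4),len(Q))
        if k=='s':
            H=Q[Q[:,2]>0.03]
            if len(H)>10:
                d=L/np.hypot(*L);s=(H[:,:2]*1000-r[0])@d
                for m in(s>0,s<0): print('  clip',np.round((H[m,:3].max(0)+H[m,:3].min(0))/2,4),H[m].mean(0).round(4),m.sum(), H[m,2].max())
```

```text
tri ends [ 0.6093 -0.2085  0.0131] [ 0.4448 -0.2842  0.0121] [ 0.5271 -0.2463  0.0126]
top g bench -0.0017 ctr [ 527.5 -245.7] size [189.6  26.3] yaw 24.2 z pct [0.018  0.0215 0.0238] 1275
top s bench -0.0015 ctr [495.4  -8.7] size [ 80.  150.1] yaw -6.2 z pct [0.0106 0.0153 0.059 ] 4106
  clip [ 0.5369 -0.0135  0.0464] [ 0.5364 -0.0133  0.051 ] 117 0.06262275777524638
  clip [ 0.4537 -0.0036  0.0462] [ 0.4532 -0.0042  0.0519] 112 0.06229020582603068
scene g bench 0.0004 ctr [ 527.7 -246.1] size [192.3  27.3] yaw 24.5 z pct [0.0194 0.0229 0.0254] 1355
scene s bench 0.0006 ctr [496.   -8.4] size [ 80.4 152.9] yaw -6.2 z pct [0.0129 0.0309 0.061 ] 3071
  clip [ 0.5375 -0.013   0.0471] [ 0.5387 -0.0118  0.0461] 187 0.06410662784952709
  clip [ 0.4541 -0.004   0.047 ] [ 0.4553 -0.0032  0.0463] 157 0.06392665569895031
```

```bash
python3 -m inch '[{"travel":[-3.1,-1.82,0.35],"turn":[0,0,0],"grip":0},{"travel":[-3.1,-1.82,0.35],"turn":[0,0,0],"grip":0},{"travel":[-3.1,-1.82,0.35],"turn":[0,0,0],"grip":0},{"travel":[-3.1,-1.82,0.35],"turn":[0,0,0],"grip":0},{"travel":[-3.1,-1.82,0.35],"turn":[0,0,0],"grip":0},{"travel":[-3.1,-1.82,0.35],"turn":[0,0,0],"grip":0},{"travel":[-3.1,-1.82,0.35],"turn":[0,0,0],"grip":0},{"travel":[-3.1,-1.82,0.35],"turn":[0,0,0],"grip":0},{"travel":[-3.1,-1.82,0.35],"turn":[0,0,0],"grip":0},{"travel":[-3.1,-1.82,0.35],"turn":[0,0,0],"grip":0},{"travel":[-3.1,-1.82,0.35],"turn":[0,0,0],"grip":0},{"travel":[-3.1,-1.82,0.35],"turn":[0,0,0],"grip":0},{"travel":[-3.1,-1.82,0.35],"turn":[0,0,0],"grip":0},{"travel":[-3.1,-1.82,0.35],"turn":[0,0,0],"grip":0}]'
python3 -m inch '[{"travel":[0,0,0],"turn":[0,0,7],"grip":0},{"travel":[0,0,0],"turn":[0,0,7],"grip":0},{"travel":[0,0,0],"turn":[0,0,7],"grip":0},{"travel":[0,0,0],"turn":[0,0,7],"grip":0},{"travel":[0,0,0],"turn":[0,0,7],"grip":0},{"travel":[0,0,0],"turn":[0,0,7],"grip":0},{"travel":[0,0,0],"turn":[0,0,7],"grip":0},{"travel":[0,0,0],"turn":[0,0,7],"grip":0},{"travel":[0,0,0],"turn":[0,0,7],"grip":0},{"travel":[0,0,0],"turn":[0,0,7],"grip":0},{"travel":[0,0,0],"turn":[0,0,7],"grip":0},{"travel":[0,0,0],"turn":[0,0,7],"grip":0},{"travel":[0,0,0],"turn":[0,0,7],"grip":0},{"travel":[0,0,0],"turn":[0,0,7],"grip":0},{"travel":[0,0,0],"turn":[0,0,7],"grip":0},{"travel":[0,0,0],"turn":[0,0,7],"grip":0},{"travel":[0,0,0],"turn":[0,0,7],"grip":0},{"travel":[0,0,0],"turn":[0,0,7],"grip":0},{"travel":[0,0,0],"turn":[0,0,7],"grip":0},{"travel":[0,0,0],"turn":[0,0,0],"grip":0}]'
cat > to.py <<'E'
import sys
from h import *
from scipy.spatial.transform import Rotation as R
x,y,z,yaw=map(float,sys.argv[1:])
s=observe();p=np.array(s['eef_pos']);r=R.from_euler('xyz',s['tcp_rot'])
g=R.from_euler('xyz',[np.pi,0,np.radians(yaw)])
print('t',round(s['t'],2),'pos',p.round(4),'rpy',np.degrees(s['tcp_rot']).round(2),'q',np.round(s['joint_positions'],2))
print('travel cm (tool now)',(r.inv().apply(np.array([x,y,z])-p)*100).round(2),'turn deg',np.degrees((r.inv()*g).as_rotvec()).round(2),'travel after turn',(g.inv().apply(np.array([x,y,z])-p)*100).round(2))
print('F',np.round(s['contact_force'],1),'width',round(s['grip_width'],4),'grip',s['gripper_force'])
E
python3 to.py 0.5275 -0.246 0.08 24.3
```

```text
t: 1.27
eef_pos: [0.5526, 0.1978, 0.1899]
tcp_rot: [-3.141, -0.0, 2.75]
contact_force: [0.8, 1.2, -0.0]
grip_width: 0.0851
gripper_force: 0.0
t: 2.93
eef_pos: [0.5517, 0.1995, 0.1899]
tcp_rot: [3.141, 0.001, 0.423]
contact_force: [0.4, 0.5, -0.7]
grip_width: 0.0854
gripper_force: 0.0
t 2.93 pos [0.5517 0.1995 0.1899] rpy [1.7999e+02 5.0000e-02 2.4220e+01] q [-0.96  0.27  0.65  1.72 -0.17  1.22 -1.42]
travel cm (tool now) [-20.48  39.63  11.02] turn deg [ 0.01  0.05 -0.08] travel after turn [-20.54  39.6   10.99]
F [ 0.4  0.5 -0.7] width 0.0854 grip 0.0
```

```bash
python3 -m inch '[{"travel":[-1.58,3.05,0.85],"turn":[0,0,0],"grip":0},{"travel":[-1.58,3.05,0.85],"turn":[0,0,0],"grip":0},{"travel":[-1.58,3.05,0.85],"turn":[0,0,0],"grip":0},{"travel":[-1.58,3.05,0.85],"turn":[0,0,0],"grip":0},{"travel":[-1.58,3.05,0.85],"turn":[0,0,0],"grip":0},{"travel":[-1.58,3.05,0.85],"turn":[0,0,0],"grip":0},{"travel":[-1.58,3.05,0.85],"turn":[0,0,0],"grip":0},{"travel":[-1.58,3.05,0.85],"turn":[0,0,0],"grip":0},{"travel":[-1.58,3.05,0.85],"turn":[0,0,0],"grip":0},{"travel":[-1.58,3.05,0.85],"turn":[0,0,0],"grip":0},{"travel":[-1.58,3.05,0.85],"turn":[0,0,0],"grip":0},{"travel":[-1.58,3.05,0.85],"turn":[0,0,0],"grip":0},{"travel":[-1.58,3.05,0.85],"turn":[0,0,0],"grip":0},{"travel":[0,0,0],"turn":[0,0,0],"grip":0},{"travel":[0,0,0],"turn":[0,0,0],"grip":0}]' >/dev/null
python3 to.py 0.5275 -0.246 0.012 24.3
```

```text
t 4.18 pos [ 0.5284 -0.2492  0.0792] rpy [1.800e+02 1.100e-01 2.451e+01] q [-0.27  0.43  0.78  1.84 -0.35  1.02 -0.49]
travel cm (tool now) [ 0.06 -0.33  6.71] turn deg [0.01 0.11 0.21] travel after turn [ 0.05 -0.33  6.72]
F [-0.   0.8 -0.5] width 0.0855 grip 0.0
```

```bash
python3 -m inch '[{"travel":[0.05,-0.3,1.7],"turn":[0,0,0],"grip":0},{"travel":[0,0,1.7],"turn":[0,0,0],"grip":0},{"travel":[0,0,1.5],"turn":[0,0,0],"grip":0},{"travel":[0,0,0.9],"turn":[0,0,0],"grip":0},{"travel":[0,0,0.6],"turn":[0,0,0],"grip":0},{"travel":[0,0,0.3],"turn":[0,0,0],"grip":0},{"travel":[0,0,0],"turn":[0,0,0],"grip":0},{"travel":[0,0,0],"turn":[0,0,0],"grip":0}]'
python3 to.py 0.5275 -0.246 0.012 24.3
python3 -c "
from h import *
c=cap('scene');cv2.imwrite('pics/s1.png',cv2.resize(c['image'][190:390,20:260,::-1],None,fx=3,fy=3))"
```

```text
t: 4.85
eef_pos: [0.5295, -0.2436, 0.0134]
tcp_rot: [3.141, -0.001, 0.429]
contact_force: [-0.4, 0.1, -0.2]
grip_width: 0.0856
gripper_force: 0.0
t 4.85 pos [ 0.5295 -0.2436  0.0134] rpy [ 1.7997e+02 -3.0000e-02  2.4590e+01] q [-0.22  0.51  0.72  1.88 -0.42  0.9  -0.44]
travel cm (tool now) [-0.29  0.13  0.14] turn deg [ 0.03 -0.03  0.29] travel after turn [-0.29  0.13  0.14]
F [-0.4  0.1 -0.2] width 0.0856 grip 0.0
```

View pics/s1.png

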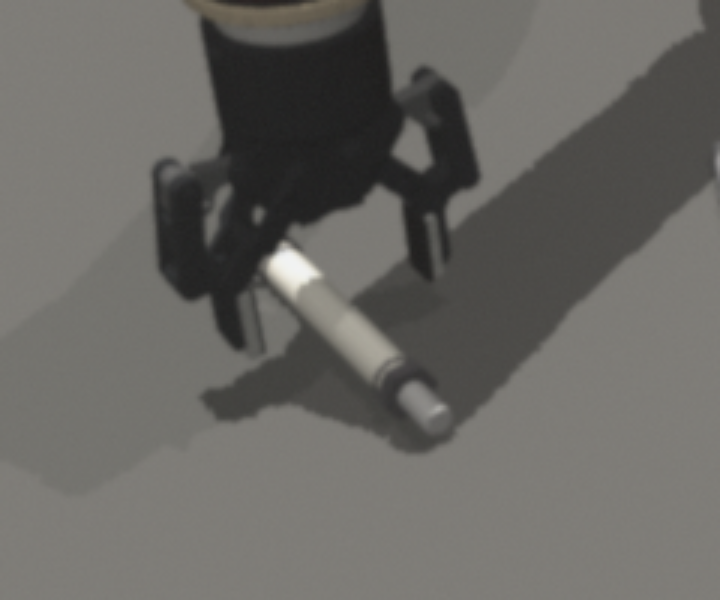

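The picture shows the open fingers at (245,350) and (435,270), straddling the handle with nothing touching. I'll close on it.

```bash
python3 -m inch '[{"travel":[-0.2,0.1,0.2],"turn":[0,0,0],"grip":0},{"travel":[0,0,0],"turn":[0,0,0],"grip":0.3},{"travel":[0,0,0],"turn":[0,0,0],"grip":0.6},{"travel":[0,0,0],"turn":[0,0,0],"grip":1},{"travel":[0,0,0],"turn":[0,0,0],"grip":1},{"travel":[0,0,0],"turn":[0,0,0],"grip":1},{"travel":[0,0,0],"turn":[0,0,0],"grip":1},{"travel":[0,0,0],"turn":[0,0,0],"grip":1},{"travel":[0,0,0],"turn":[0,0,0],"grip":1},{"travel":[0,0,0],"turn":[0,0,0],"grip":1},{"travel":[0,0,0],"turn":[0,0,0],"grip":1},{"travel":[0,0,0],"turn":[0,0,0],"grip":1}]'
python3 to.py 0.4956 -0.0086 0.13 -6.3
```

```text
t: 5.9
eef_pos: [0.5279, -0.2454, 0.0111]
tcp_rot: [3.141, -0.0, 0.428]
contact_force: [-1.4, 0.5, 5.9]
grip_width: 0.0177
gripper_force: 58.6
t 5.9 pos [ 0.5279 -0.2454  0.0111] rpy [ 1.7999e+02 -2.0000e-02  2.4550e+01] q [-0.22  0.52  0.72  1.88 -0.43  0.9  -0.43]
travel cm (tool now) [  6.91 -22.88 -11.89] turn deg [ 0.000e+00 -2.000e-02  3.085e+01] travel after turn [ -5.81 -23.18 -11.89]
F [-1.4  0.5  5.9] width 0.0177 grip 58.61709415912628
```

```bash
python3 -m inch '[{"travel":[0,0,-0.5],"turn":[0,0,0],"grip":1},{"travel":[0,0,-1.5],"turn":[0,0,0],"grip":1},{"travel":[0,0,-2.5],"turn":[0,0,0],"grip":1},{"travel":[0,0,-2.5],"turn":[0,0,0],"grip":1},{"travel":[0,0,-2.5],"turn":[0,0,0],"grip":1},{"travel":[0,0,-2.4],"turn":[0,0,0],"grip":1},{"travel":[0,0,0],"turn":[0,0,5.1],"grip":1},{"travel":[0,0,0],"turn":[0,0,5.1],"grip":1},{"travel":[0,0,0],"turn":[0,0,5.1],"grip":1},{"travel":[0,0,0],"turn":[0,0,5.1],"grip":1},{"travel":[0,0,0],"turn":[0,0,5.1],"grip":1},{"travel":[0,0,0],"turn":[0,0,5.1],"grip":1},{"travel":[0,0,0],"turn":[0,0,0],"grip":1},{"travel":[0,0,0],"turn":[0,0,0],"grip":1}]'
python3 to.py 0.4956 -0.0086 0.13 -6.3
python3 -c "
from h import *
c=cap('scene');cv2.imwrite('pics/s2.png',cv2.resize(c['image'][160:360,40:280,::-1],None,fx=3,fy=3))"
```

```text
t: 7.07
eef_pos: [0.5275, -0.2451, 0.1296]
tcp_rot: [3.141, 0.001, -0.103]
contact_force: [0.1, 0.5, -2.2]
grip_width: 0.018
gripper_force: 58.9
t 7.07 pos [ 0.5275 -0.2451  0.1296] rpy [ 1.7999e+02  5.0000e-02 -5.8900e+00] q [-0.39  0.39  0.93  1.8  -0.35  1.12 -1.02]
travel cm (tool now) [ -5.59 -23.2   -0.04] turn deg [0.01 0.05 0.41] travel after turn [ -5.76 -23.16  -0.04]
F [ 0.1  0.5 -2.2] width 0.018 grip 58.93530249595642
```

View pics/s2.png

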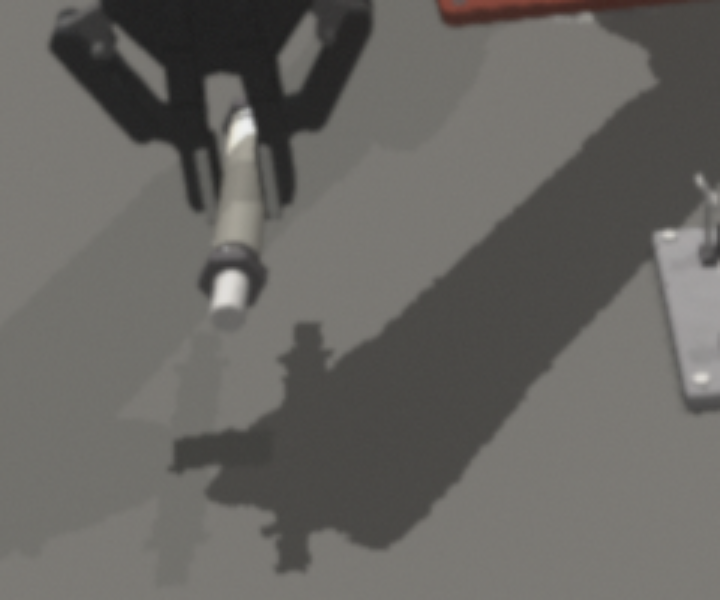

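The gauge is held between the pads with its near end at (228,310), and the stand is at the right edge. Next I move above the stand.

```bash
python3 -m inch '[{"travel":[-0.7,-2.9,0],"turn":[0,0,0.4],"grip":1},{"travel":[-0.7,-2.9,0],"turn":[0,0,0],"grip":1},{"travel":[-0.7,-2.9,0],"turn":[0,0,0],"grip":1},{"travel":[-0.7,-2.9,0],"turn":[0,0,0],"grip":1},{"travel":[-0.7,-2.9,0],"turn":[0,0,0],"grip":1},{"travel":[-0.7,-2.9,0],"turn":[0,0,0],"grip":1},{"travel":[-0.7,-2.9,0],"turn":[0,0,0],"grip":1},{"travel":[-0.7,-2.9,0],"turn":[0,0,0],"grip":1},{"travel":[0,0,0],"turn":[0,0,0],"grip":1},{"travel":[0,0,0],"turn":[0,0,0],"grip":1},{"travel":[0,0,0],"turn":[0,0,0],"grip":1},{"travel":[0,0,0],"turn":[0,0,0],"grip":1}]' >/dev/null
python3 to.py 0.4956 -0.0086 0.09 -6.3
python3 - <<'E'
from h import *
im=[]
s=observe();p=np.array(s['eef_pos']);y=s['tcp_rot'][2];ax=np.array([np.cos(y),np.sin(y)]);n=np.array([-ax[1],ax[0]])
for nm in('top','scene'):
    c=cap(nm);W=cloud(c);im.append(c['image'][120:360,170:490,::-1])
    D=W-p;a=D[...,:2]@ax;b=D[...,:2]@n
    m=(abs(b)<.02)&(abs(D[...,2])<.03)
    for lo,hi in((-.1,-.025),(.025,.1)):
        k=m&(a>lo)&(a<hi);Q=W[k]
        if len(Q)<20: print(nm,lo,'few',len(Q));continue
        h=(abs(a)<.06)&k;Hh=W[h]
        print(nm,lo,len(Q),'a',a[k].min().round(4),a[k].max().round(4),'b handle',b[h].min().round(4),b[h].max().round(4),'ztop p95',np.percentile(Hh[:,2],95).round(4) if len(Hh) else None,'zmin',Hh[:,2].min().round(4) if len(Hh) else None)
cv2.imwrite('pics/s3.png',cv2.resize(np.vstack([im[0],im[1]]),(800//1*3//4,900*2//3)))
E
```

```text
t 8.12 pos [ 0.498  -0.0099  0.1299] rpy [ 1.7998e+02 -2.0000e-02 -6.5000e+00] q [-0.92  0.15  0.93  2.   -0.14  1.06 -1.61]
travel cm (tool now) [-0.26 -0.1   3.99] turn deg [ 0.02 -0.02 -0.2 ] travel after turn [-0.25 -0.1   3.99]
F [-0.3 -0.3 -2.5] width 0.018 grip 59.25371289253235
top -0.1 few 0
top 0.025 few 0
scene -0.1 112 a -0.0892 -0.0251 b handle -0.0033 0.0096 ztop p95 0.1416 zmin 0.1354
scene 0.025 497 a 0.0251 0.0952 b handle -0.0102 0.0089 ztop p95 0.142 zmin 0.1298
```

View pics/s3.png

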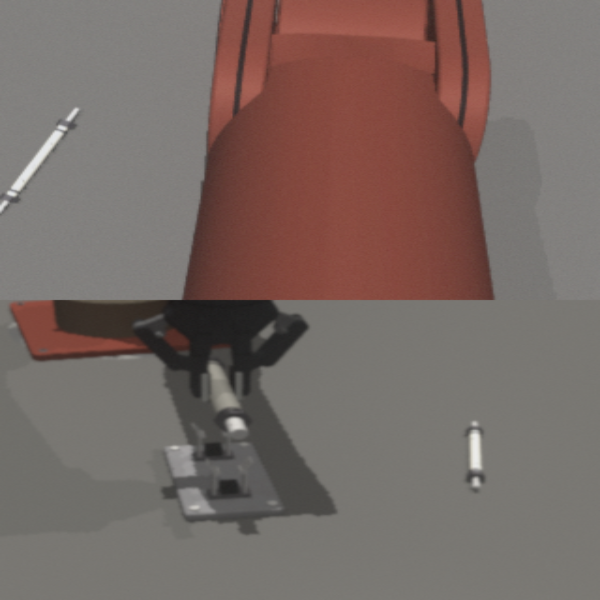

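The gauge hangs level and centred over the clips in the lower half, with its end at (236,430). The top view is blocked by the arm. Depth puts the gauge axis about 1.3 mm above the TCP, so I'll go down in stages.

```bash
python3 -m inch '[{"travel":[-0.2,-0.1,1.2],"turn":[0,0,0],"grip":1},{"travel":[0,0,1.5],"turn":[0,0,0],"grip":1},{"travel":[0,0,1.5],"turn":[0,0,0],"grip":1},{"travel":[0,0,1.0],"turn":[0,0,0],"grip":1},{"travel":[0,0,0],"turn":[0,0,0],"grip":1},{"travel":[0,0,0],"turn":[0,0,0],"grip":1},{"travel":[0,0,0],"turn":[0,0,0],"grip":1}]' >/dev/null
python3 to.py 0.4956 -0.0086 0.038 -6.3
```

```text
t 8.8 pos [ 0.4966 -0.0077  0.0785] rpy [ 1.7999e+02 -5.0000e-02 -6.4800e+00] q [-0.88  0.24  0.9   2.05 -0.23  0.95 -1.54]
travel cm (tool now) [-0.09  0.1   4.05] turn deg [ 0.01 -0.05 -0.18] travel after turn [-0.09  0.1   4.05]
F [ 0.4 -0.5 -1.6] width 0.0174 grip 59.29397642612457
```

```bash
python3 -m inch '[{"travel":[-0.05,0.1,0.6],"turn":[0,0,0],"grip":1},{"travel":[0,0,0.6],"turn":[0,0,0],"grip":1},{"travel":[0,0,0.6],"turn":[0,0,0],"grip":1},{"travel":[0,0,0.4],"turn":[0,0,0],"grip":1},{"travel":[0,0,0],"turn":[0,0,0],"grip":1}]'
python3 -m inch '[{"travel":[0,0,0.3],"turn":[0,0,0],"grip":1},{"travel":[0,0,0.3],"turn":[0,0,0],"grip":1},{"travel":[0,0,0],"turn":[0,0,0],"grip":1}]'
python3 to.py 0.4956 -0.0086 0.038 -6.3
```

```text
t: 9.22
eef_pos: [0.4948, -0.0083, 0.0549]
tcp_rot: [3.141, 0.001, -0.113]
contact_force: [0.1, 0.4, -2.3]
grip_width: 0.0179
gripper_force: 59.2
t: 9.47
eef_pos: [0.4966, -0.0085, 0.0502]
tcp_rot: [3.142, -0.002, -0.113]
contact_force: [2.5, -1.2, -2.6]
grip_width: 0.0177
gripper_force: 59.2
t 9.47 pos [ 0.4966 -0.0085  0.0502] rpy [ 1.80e+02 -1.20e-01 -6.45e+00] q [-0.84  0.29  0.87  2.07 -0.29  0.9  -1.49]
travel cm (tool now) [-0.1   0.02  1.22] turn deg [ 0.   -0.12 -0.15] travel after turn [-0.1   0.02  1.22]
F [ 2.5 -1.2 -2.6] width 0.0177 grip 59.203115701675415
```

```bash
python3 -m inch '[{"travel":[0,0,0.3],"turn":[0,0,0],"grip":1},{"travel":[0,0,0.3],"turn":[0,0,0],"grip":1},{"travel":[0,0,0],"turn":[0,0,0],"grip":1}]'
python3 -m inch '[{"travel":[0,0,0.2],"turn":[0,0,0],"grip":1},{"travel":[0,0,0.2],"turn":[0,0,0],"grip":1},{"travel":[0,0,0],"turn":[0,0,0],"grip":1}]'
python3 to.py 0.4956 -0.0086 0.038 -6.3
```

```text
t: 9.72
eef_pos: [0.4969, -0.0086, 0.0442]
tcp_rot: [3.141, -0.003, -0.113]
contact_force: [5.6, -1.7, -5.8]
grip_width: 0.0175
gripper_force: 59.0
t: 9.97
eef_pos: [0.4947, -0.0084, 0.0392]
tcp_rot: [3.141, 0.001, -0.113]
contact_force: [0.4, -1.0, -4.2]
grip_width: 0.0176
gripper_force: 59.1
t 9.97 pos [ 0.4947 -0.0084  0.0392] rpy [ 1.7997e+02  7.0000e-02 -6.4500e+00] q [-0.83  0.31  0.86  2.08 -0.31  0.88 -1.47]
travel cm (tool now) [0.09 0.01 0.12] turn deg [ 0.03  0.07 -0.15] travel after turn [0.09 0.01 0.12]
F [ 0.4 -1.  -4.2] width 0.0176 grip 59.10375952720642
```

```bash
python3 -m inch '[{"travel":[0,0,0.1],"turn":[0,0,0],"grip":1},{"travel":[0,0,0.1],"turn":[0,0,0],"grip":1},{"travel":[0,0,0],"turn":[0,0,0],"grip":1}]'
python3 - <<'E'
from h import *
s=observe();p=np.array(s['eef_pos']);y=s['tcp_rot'][2];ax=np.array([np.cos(y),np.sin(y)]);n=np.array([-ax[1],ax[0]])
c=cap('scene');W=cloud(c)
D=W-p;a=D[...,:2]@ax;b=D[...,:2]@n
for lo,hi in((-.062,-.05),(.022,.034),(.05,.06),(.073,.095)):
    k=(a>lo)&(a<hi)&(abs(b)<.013)&(W[...,2]>.025)
    print(lo,k.sum(),np.percentile(W[k][:,2],[50,90,97]).round(4) if k.sum()>3 else '')
cv2.imwrite('pics/s4.png',cv2.resize(c['image'][180:320,210:370,::-1],None,fx=4.2,fy=4.2,interpolation=cv2.INTER_CUBIC))
E
```

```text
t: 10.22
eef_pos: [0.4948, -0.0084, 0.0387]
tcp_rot: [-3.141, 0.002, -0.113]
contact_force: [-10.2, -1.7, 24.2]
grip_width: 0.0172
gripper_force: 62.4
-0.062 17 [0.0493 0.0509 0.0515]
0.022 475 [0.2093 0.3602 0.3631]
0.05 31 [0.0498 0.0511 0.0513]
0.073 128 [0.0444 0.0475 0.0479]
```

View pics/s4.png

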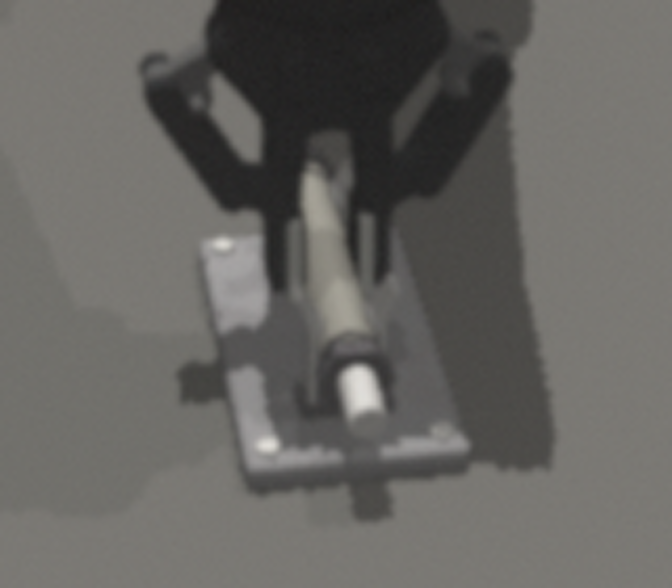

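The gauge sits in the clips, with its near collar at (355,350) just outside the front clip. The force rose to 24 N at the saddle stop with the axis at about 40 mm. Now I release and retreat straight up.

```bash
python3 -m inch '[{"travel":[0,0,-0.1],"turn":[0,0,0],"grip":1},{"travel":[0,0,0],"turn":[0,0,0],"grip":0.6},{"travel":[0,0,0],"turn":[0,0,0],"grip":0.3},{"travel":[0,0,0],"turn":[0,0,0],"grip":0},{"travel":[0,0,0],"turn":[0,0,0],"grip":0},{"travel":[0,0,0],"turn":[0,0,0],"grip":0},{"travel":[0,0,0],"turn":[0,0,0],"grip":0},{"travel":[0,0,0],"turn":[0,0,0],"grip":0}]'
python3 -m inch '[{"travel":[0,0,-0.8],"turn":[0,0,0],"grip":0},{"travel":[0,0,-1.5],"turn":[0,0,0],"grip":0},{"travel":[0,0,-2.5],"turn":[0,0,0],"grip":0},{"travel":[0,0,-2.5],"turn":[0,0,0],"grip":0},{"travel":[0,0,-2.5],"turn":[0,0,0],"grip":0},{"travel":[0,0,-2.5],"turn":[0,0,0],"grip":0},{"travel":[0,0,-2.5],"turn":[0,0,0],"grip":0},{"travel":[0,0,0],"turn":[0,0,0],"grip":0},{"travel":[0,0,0],"turn":[0,0,0],"grip":0},{"travel":[0,0,0],"turn":[0,0,0],"grip":0}]'
python3 - <<'E'
from h import *
p=np.array([.4956,-.0086]);y=np.radians(-6.3);ax=np.array([np.cos(y),np.sin(y)]);n=np.array([-ax[1],ax[0]])
c=cap('scene');W=cloud(c)
D=W[...,:2]-p;a=D@ax;b=D@n
for lo,hi in((-.06,-.05),(-.03,-.01),(.01,.03),(.05,.06)):
    k=(a>lo)&(a<hi)&(abs(b)<.018)&(W[...,2]>.03)&(W[...,2]<.08)
    print(lo,k.sum(),np.percentile(W[k][:,2],[50,97]).round(4),b[k].min().round(4),b[k].max().round(4))
k=(abs(b)<.013)&(W[...,2]>.025)&(W[...,2]<.08)&(abs(a)<.12);print(a[k].min(),a[k].max())
cv2.imwrite('pics/s5.png',cv2.resize(c['image'][180:320,210:450,::-1],None,fx=3.3,fy=3.3,interpolation=cv2.INTER_CUBIC))
E
```

```text
t: 10.93
eef_pos: [0.4954, -0.0082, 0.0388]
tcp_rot: [3.142, 0.0, -0.113]
contact_force: [-0.1, 0.3, -0.4]
grip_width: 0.0855
gripper_force: 0.0
t: 11.77
eef_pos: [0.4952, -0.0082, 0.1867]
tcp_rot: [-3.141, 0.0, -0.113]
contact_force: [0.1, 0.3, -0.1]
grip_width: 0.0857
gripper_force: 0.0
-0.06 33 [0.0498 0.0517] -0.0085 0.0082
-0.03 84 [0.0485 0.0511] -0.0098 0.0098
0.01 90 [0.0488 0.0515] -0.009 0.0096
0.05 34 [0.0501 0.0517] -0.0101 0.0109
-0.09850097933272195 0.09509079672995877
```

View pics/s5.png

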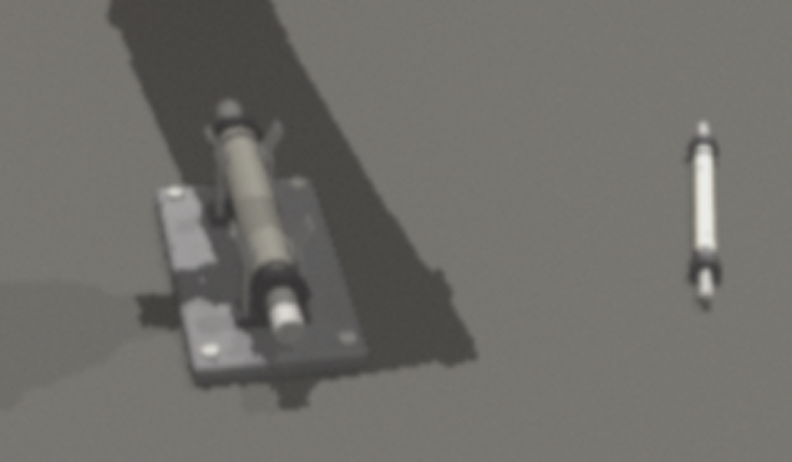

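The thick gauge lies level and centred in both clips, from (228,105) to (287,325), with the gripper clear. Its top is at 51 mm at every station along the handle. The slim gauge is still in place at (705,215).

```bash
python3 -c "
from rig import job
print(job.hand_in())"
```

```text
the job is handed in; nothing more can be done
None
```

The thick gauge is snapped into both clips, fully home and released; the slim gauge was left where it lay; and the job was handed in at about 12 s of the 48 s allowed, with no verdict returned.

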